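# Index a dividing head to its third stop and hold it

## Robot

A 7-joint arm with a two-finger parallel gripper is mounted at the origin on a cart in front of the work surface, level with it; the furniture and walls round the work are solid. World frame = base frame: x ahead of the robot, y to its left, z up, the work surface at z = 0. Lengths are in m, angles in rad, forces in N, time in s.
With the tool pointing down it reaches from about 0.4 to 0.9 m from the base axis. Payload 5.6 kg.
Tool frame: the origin (TCP) lies on the centre line of the jaws, within the pads' length; the fingertips stand bot.tcp_to_tips ahead of it and the grasp point (between the pads) lies 3 mm ahead of it (bot.tcp_to_tips is the distance from the TCP to the fingertips, in m); x points along the fingers, y is the direction in which the jaws open and shut, and the axes are right-handed (so a half turn about x gives the same grasp; the last joint's range is limited). The gripper opens to 92 mm and grips with 3 to 60 N. Pads are 20 mm wide; open, the fingers measure 128 mm over their backs; the gripper's body (75 mm by 189 mm) begins 69 mm behind the grasp point.
Start: joints at [1.2, 0.468, -0.012, 1.603, 0.006, 1.071, -0.056], TCP at [0.209, -0.615, 0.237] pointing down, gripper open.
Joint ranges: [-2.53, 2.53], [-0.31, 2.02], [-1.57, 1.55], [0.28, 2.44], [-1.29, 4.43], [0.15, 1.84], [-2.92, 2.92]. Speed limits (rad/s): [2.57, 2.57, 3.14, 3.14, 3.14, 3.14, 3.14].

## Interface

Orientations are given as a rotation vector (axis times angle).
In Python, from workcell import status, viewer, job, bot gives the robot as it stands. The module is installed in compiled form; this text tells all that it offers.
- The arm moves only by the tool step_arm, never from a script. Its argument "plan" is a list of rows, each an object of numbers: "x", "y", "z": the shift along the tool's x, y, z in cm; "rx", "ry", "rz": the turn, a rotation vector about the tool's x, y, z in rad; "jaw": the finger opening in cm, from 0 to 9.19. In form: [{"x": .., "y": .., "z": .., "rx": .., "ry": .., "rz": .., "jaw": ..}, ...]. A call has 1 to 10 rows; each row is the pose to reach, as a shift and turn from the pose measured when the call began, along the tool's axes at that moment; what a row does not reach only later rows make up. A row lasts 1/10 s, in which the tool goes at most 50 mm and 8.59 degrees, less where a joint would pass 70% of its speed; a pose out of reach is approached as far as the arm can. A call with a gripper value outside its range is refused whole. The fingers move at their own pace and stop on an object; "grip_force" is the grip in N (left out, the last holds). Time passes only in rows, so rows that repeat a pose let the fingers close. It gives the time, the measured TCP pose, the force and the opening at its end, in the units of the state.
- status.state(): the state, without advancing time (a new reading comes with each control period).
- viewer.snapshot(name): name is "side" or "top"; returns a dict with "image" (400x640x3 uint8, red, green, blue), "fx", "fy", "cx", "cy" (pixels), "k1" (the pictures are not rectified: a ray, as slopes to the right and down, at radius r is drawn at 1 + k1 r^2 times it, then the intrinsics apply), "world_from_camera" (4x4, takes a point from camera to world coordinates). Camera axes: x right, y down, z forward; pixel columns grow to the right and rows downward; lengths in m; the calibration is good to about 2 mm. A picture is of the moment at which its call begins. There is no depth.
- job.job_done(): hands the job in, once; it reports no verdict.
Trained networks look in a picture, given as the dict that the camera call returned (one of the last four; its "shot" number tells which), for a name from the list of things; names that differ only in an ending like _2 or _b are one class to them, and where a whole thing is asked for, a point or a joint stands for the part that bears it (a point fixed in the world has none). Each returns a list of dicts, best first, with "score" (0 to 1); they miss things now and then, are a little off and sometimes report something else, mostly with a low value. They report only what shows in the picture. A call takes as long as a camera call.
- viewer.spot_in(picture, thing): "position" ([x, y, z] in m, in world coordinates, good to about 4 mm: the middle of the surface that is visible of it).
- viewer.trace(picture, thing): "region" (400x640 bool, what is visible of it).
- viewer.pinpoint(picture, thing): "position" ([x, y, z] in m, in world coordinates, good to about 4 mm: a listed point, or the origin of a listed thing).
The state is a dict: "t": time; "joint_pos": joint angles; "joint_vel": joint speeds; "joint_efforts": joint torques, N m; "tool_pos": TCP position; "ee_rot": TCP orientation; "ft_force": force on the tool from outside, world axes, zero at the start; "wrist_torque": the same for the moment, N m; "grip_width": finger opening in m.
Only numpy, scipy, OpenCV 4.12 (cv2) and the standard library are available. Lean on these libraries where they do the work, as an engineer would, in place of code of your own. Each camera call takes 0.05 s, during which the arm holds its last target.

## Task

Push the tipped-up table of the indexing fixture down by its front tab until it lies fully down on its rests. Then grip the black bar knob of the dividing plate, turn it clockwise (seen from above) three clicks from where it stands to the third stop, never going on to the fourth, and finish while still gripping the knob there, so that the housing on the spindle can be marked. Leave the loose parts beside the fixture where they are.

Things in the scene. Friction and masses are not known exactly. Their poses are not given: they have to be found in the camera images.
- index_base: Fixed dark steel base slab of the fixture, 160 x 220 x 14 mm, bolted down at a place and yaw that vary. Origin under its centre on the work surface; z up, +x towards the hinge side (far side), y along the hinge.
- head_tilt (a joint): Tilt of the aluminium table (about 200 mm wide) over the base, rad. 0 = fully down on its rests, a hard stop; it grows as the near edge rises. Stiff friction hinge that stays where it is left: about 2 to 4 N down on the front tab lowers it, about 7 N up would lift it.
- tilt_hinge (a point): Middle of the table's hinge axis (along the base's y), 66 mm on the base's +x side of its centre and 30 mm above the work surface.
- press_tab (a point): Middle of the top face of the table's front press tab, a ribbed lip 28 mm deep and 64 mm wide at the edge opposite the hinge, to be pushed down with shut fingers; 156 mm from the hinge axis and, with the table down, 35 mm above the work surface. It carries the table's axes (z square to the table, x towards the hinge).
- index_knob (a joint): Turn of the knob with its dividing plate, rad, clockwise from above positive (about the table's -z). It starts at 0, the home stop, and cannot turn back from there. Spring detents every 24 degrees (0.419 rad): stops at 0, 0.419, 0.838, 1.257 (the third), 1.676 and on; about 0.08 N m peak between two stops, it pulls itself into the nearest one.
- knob_grip (a point): Centre of the black bar knob, on its axis. Bar 44 mm long (x, white line at the +x end; along the base's x at home), 14 mm thick (y; grip across this), 24 mm high (z, the turning axis). Below it a 14 mm axle, then the steel dividing plate, 84 mm diameter, its top 28 mm under this point. With the table down: 75 mm above the work surface, x -6, y -50 mm in the base's frame.
- spindle_nose (a point): Middle of the top of the table's work spindle, 100 mm from the knob's axis on the base's +y side; a silvery housing, 46 mm diameter and 30 mm high, stands fixed on it and turns with the knob.
- v_block_mid (a point): Bystander: loose steel V-block 33 x 40 x 34 mm beside the fixture, its centre. Do not move.
- gauge_block_mid (a point): Bystander: loose flat steel gauge block 35 x 20 x 9 mm beside the fixture, its centre. Do not move.
- flanged_housing_mid (a point): Bystander: loose turned aluminium housing with a flange, 46 mm diameter, 34 mm high, its centre. Do not move.

How it is judged:
On the way, in this order (a step that is already met when the one before it is completed fails the run):
1. the table lies fully down on its rests, the knob still at home (value of joint head_tilt below 0.04 rad and value of joint index_knob below 0.2 rad), for 0.2 s.
2. the gripped knob has come to its third stop (value of joint index_knob between 1.157 and 1.357 rad and contact force between the fingers and index_knob above 2 N and distance between the grasp point and knob_grip below 0.035 m and value of joint head_tilt below 0.04 rad), for 0.2 s.
At the end, for the whole second after the job is handed in: The table is down on its rests (tilt under 0.04 rad), the knob stands still at its third stop (1.257 rad within 0.10), the fingers still grip it (over 2 N, grasp point within 35 mm of the bar's centre), and the three loose parts lie within 15 mm of where they were (all of step 2 and velocity of joint index_knob between -0.05 and 0.05 rad/s and distance of each of v_block_mid, gauge_block_mid, flanged_housing_mid from where it was at the start of the episode below 0.015 m); the arm keeps its last pose, push and grip.
It fails at once if the knob is turned on past the third stop, over to the fourth (value of joint index_knob above 1.466 rad).
It fails at once if a loose part beside the fixture is knocked away (distance of any of v_block_mid, gauge_block_mid, flanged_housing_mid from where it was at the start of the episode above 0.03 m).
It also fails if it takes over 56 s, if anything falls off the work surface, if the arm or the gripper's body presses on something with over 40 N, if the wrist force passes 120 N, or if a joint passes its speed limit or range.

## Working session

There is one attempt and no reset: what is moved stays moved. The work goes in short steps, Python scripts to look and compute and a tool call to move; the robot and the scene stay as the last step left them, time stands still between calls to the robot, and variables do not carry over. Pictures are saved under pics/ and viewed, and the job is handed in when it is done.

Besides the shell and the picture viewer there is one more tool, called as name([rows], argument=value, ...), one row to a line, values as JSON. step_arm: Moves the arm, as the interface text tells. Its arguments: {"type":"object","properties":{"plan":{"type":"array","items":{"type":"object","properties":{"x":{"type":"number"},"y":{"type":"number"},"z":{"type":"number"},"rx":{"type":"number"},"ry":{"type":"number"},"rz":{"type":"number"},"jaw":{"type":"number"}}}},"grip_force":{"type":"number"}},"required":["plan"]}

```bash
mkdir -p pics
cat > h.py <<'E'
import numpy as np, cv2
from scipy.spatial.transform import Rotation as R
from workcell import status, viewer, job, bot
def save(p,n): cv2.imwrite(f'pics/{n}.png', cv2.cvtColor(p['image'],cv2.COLOR_RGB2BGR))
def proj(p,X):
    T=np.linalg.inv(p['world_from_camera']); c=T[:3,:3]@np.asarray(X)+T[:3,3]
    s=c[:2]/c[2]; s=s*(1+p['k1']*(s@s)); return np.array([p['fx']*s[0]+p['cx'],p['fy']*s[1]+p['cy']])
def st():
    s=status.state(); print({k:np.round(s[k],4).tolist() for k in s}); return s
E
python3 - <<'E'
from h import *
st(); print(bot.tcp_to_tips)
names=['index_base','tilt_hinge','press_tab','knob_grip','spindle_nose','v_block_mid','gauge_block_mid','flanged_housing_mid']
for c in ['top','side']:
    p=viewer.snapshot(c); save(p,c+'0')
    print(c,np.round(p['world_from_camera'],3).tolist(),p['fx'],p['k1'])
    for n in names:
        print(n,[(round(d['score'],2),np.round(d['position'],4).tolist()) for d in viewer.pinpoint(p,n)[:2]])
E
```

```text
{'t': 0.0, 'joint_pos': [1.2, 0.4684, -0.0116, 1.6036, 0.006, 1.0714, -0.0563], 'joint_vel': [0.0001, -0.0003, 0.0008, 0.0004, -0.0007, 0.0009, 0.0018], 'joint_efforts': [0.0, -52.0567, -0.0121, -24.3745, -0.0566, 0.0174, 0.0002], 'tool_pos': [0.209, -0.6149, 0.2356], 'ee_rot': [2.0443, 0.3398, -2.0451], 'ft_force': [-0.1592, -0.2805, 0.2907], 'wrist_torque': [0.0589, 0.0206, -0.0206], 'grip_width': 0.0917}
0.022
top [[-0.019, -0.998, 0.054, 0.533], [-1.0, 0.019, -0.004, 0.045], [0.003, -0.054, -0.999, 1.054], [0.0, 0.0, 0.0, 1.0]] 447.1482526343811 -0.10493459589337778
index_base [(0.8, [0.5383, -0.0482, 0.0009])]
tilt_hinge [(0.79, [0.6018, -0.0265, 0.0314])]
press_tab [(0.91, [0.4848, -0.0645, 0.1215])]
knob_grip [(0.9, [0.5852, -0.0815, 0.1059])]
spindle_nose [(0.72, [0.5357, 0.009, 0.0848])]
v_block_mid [(0.61, [0.4768, 0.1405, 0.0181])]
gauge_block_mid [(0.57, [0.4761, 0.143, 0.0168]), (0.5, [0.553, -0.2357, 0.0043])]
flanged_housing_mid [(0.58, [0.6367, -0.203, 0.0166])]
side [[1.0, -0.016, 0.019, 0.574], [-0.025, -0.675, 0.737, -0.694], [0.001, -0.737, -0.675, 0.727], [0.0, 0.0, 0.0, 1.0]] 420.3066106191962 0.02107064578331432
index_base [(0.85, [0.5375, -0.0426, 0.0008])]
tilt_hinge [(0.58, [0.5994, -0.0225, 0.0296])]
press_tab [(0.59, [0.4838, -0.0654, 0.1219])]
knob_grip [(0.76, [0.5888, -0.0806, 0.109])]
spindle_nose [(0.77, [0.5397, 0.0029, 0.0877])]
v_block_mid [(0.53, [0.4817, 0.1456, 0.0154])]
gauge_block_mid [(0.58, [0.5519, -0.2296, 0.0037])]
flanged_housing_mid [(0.79, [0.6358, -0.2064, 0.018])]
```

View pics/top0.png

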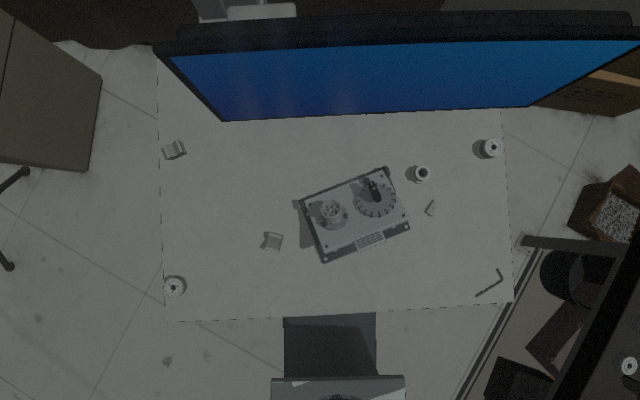

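View pics/side0.png

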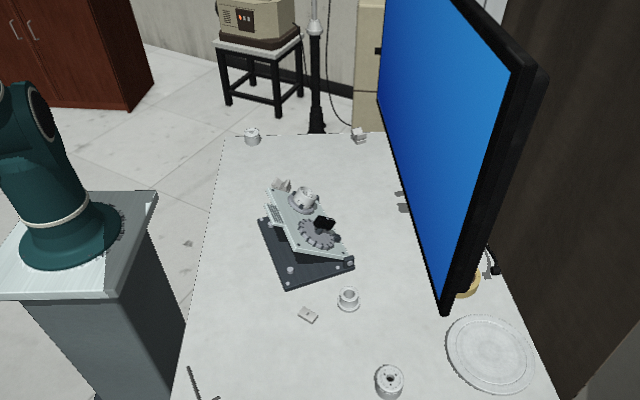

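```bash
cat >> h.py <<'E'
def pts(names,cams=('top','side'),n=1):
    out={}
    for c in cams:
        for _ in range(n):
            p=viewer.snapshot(c)
            for m in names:
                d=viewer.pinpoint(p,m)
                if d and d[0]['score']>.4: out.setdefault(m,[]).append(d[0]['position'])
    return {k:np.median(v,0) for k,v in out.items()}
from scipy.optimize import least_squares
def model(q):
    x,y,w,t=q; Rz=R.from_euler('z',w).as_matrix()
    def tab(v):
        v=np.array(v)-[66,0,30]; c,s=np.cos(t),np.sin(t)
        # near edge (-x) rises: rotation about +y by +t
        v=np.array([c*v[0]+s*v[2],v[1],-s*v[0]+c*v[2]])+[66,0,30]
        return np.array([x,y,0])+Rz@v/1000
    return {'index_base':np.array([x,y,0]),'tilt_hinge':tab([66,0,30]),'press_tab':tab([-90,0,35]),'knob_grip':tab([-6,-50,75]),'spindle_nose':None}
def fit(P):
    f=lambda q:np.concatenate([model(q)[k]-P[k] for k in P if model(q).get(k) is not None])
    r=least_squares(f,[.538,-.045,.33,.3]); print('fit',np.round(r.x,4),'res mm',np.round(r.fun*1000,1)); return r.x
def go(target,Rt):
    s=status.state(); R0=R.from_rotvec(s['ee_rot'])
    d=R0.inv().apply(np.array(target)-s['tool_pos'])*100; rv=(R0.inv()*Rt).as_rotvec()
    print('xyz cm',np.round(d,2),'rot',np.round(rv,3))
def down(a): # tool x down, tool y at world angle a
    X=np.array([0,0,-1.]);Y=np.array([np.cos(a),np.sin(a),0]);return R.from_matrix(np.array([X,Y,np.cross(X,Y)]).T)
E
python3 - <<'E'
from h import *
print(R.from_rotvec(status.state()['ee_rot']).as_matrix().round(3))
P=pts(['index_base','tilt_hinge','press_tab','knob_grip'],n=2); print(P)
q=fit(P); print(model(q))
p=viewer.snapshot('top'); m=viewer.trace(p,'index_base'); print([d['score'] for d in m])
mm=viewer.trace(p,'press_tab');print([d['score'] for d in mm], mm and mm[0]['region'].sum())
a=p['image'][140:290,230:460]; b=cv2.resize(a,None,fx=3.4,fy=3.4,interpolation=cv2.INTER_CUBIC)
for k,X in model(q).items():
    if X is not None:
        u=(proj(p,X)-[230,140])*3.4; cv2.circle(b,tuple(int(i) for i in u),4,(255,0,0),-1)
save({'image':b},'top1')
for a in (q[2]+np.pi/2,q[2]-np.pi/2): go(model(q)['press_tab']+[0,0,.06],down(a))
E
```

```text
[[ 0.     0.322 -0.947]
 [-0.    -0.947 -0.322]
 [-1.     0.     0.   ]]
{'tilt_hinge': array([ 0.6013, -0.0241,  0.0312]), 'press_tab': array([ 0.48565, -0.0654 ,  0.12305]), 'knob_grip': array([ 0.58645, -0.0802 ,  0.10645]), 'index_base': array([ 0.5396, -0.0452, -0.0018])}
fit [ 0.5397 -0.0453  0.3449  0.6091] res mm [ 0.5  1.1 -1.2 -1.5  0.1  0.3  0.9 -1.1  1.7  0.1 -0.1  1.8]
{'index_base': array([ 0.53970332, -0.04530923,  0.        ]), 'tilt_hinge': array([ 0.60181726, -0.02299651,  0.03      ]), 'press_tab': array([ 0.48410069, -0.06528294,  0.12335774]), 'knob_grip': array([ 0.58737872, -0.08131132,  0.10810193]), 'spindle_nose': None}
[0.64]
[0.76] 5425
xyz cm [  5.32 -43.24 -43.73] rot [ 3.124 -0.    -0.   ]
xyz cm [  5.32 -43.24 -43.73] rot [-0.017  0.    -0.   ]
```

View pics/top1.png

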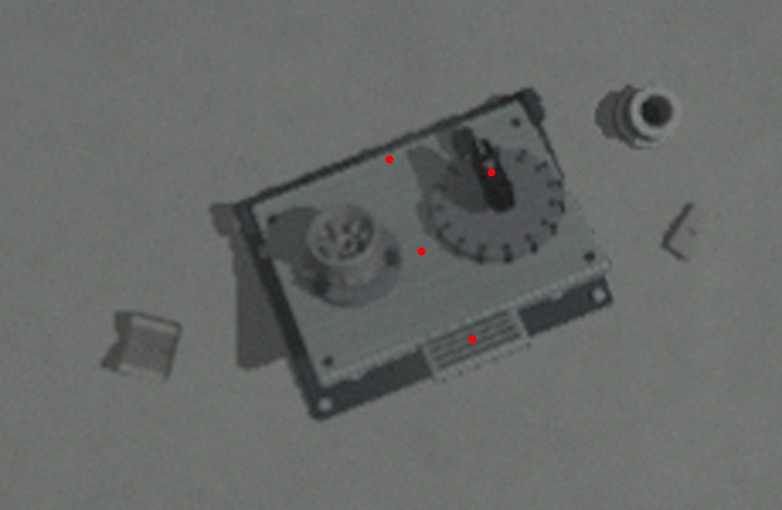

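step_arm([
  {"x": 0, "y": -21, "z": -21, "jaw": 0},
  {"x": 0, "y": -21, "z": -21, "jaw": 0},
  {"x": 0, "y": -21, "z": -21, "jaw": 0},
  {"x": 0, "y": -43.2, "z": -43.7, "jaw": 0},
  {"x": 0, "y": -43.2, "z": -43.7, "jaw": 0},
  {"x": 0, "y": -43.2, "z": -43.7, "jaw": 0},
  {"x": 0, "y": -43.2, "z": -43.7, "jaw": 0},
  {"x": 0, "y": -43.2, "z": -43.7, "jaw": 0},
  {"x": 0, "y": -43.2, "z": -43.7, "jaw": 0},
  {"x": 0, "y": -43.2, "z": -43.7, "jaw": 0},
], grip_force=20)

```text
validation failed for argument at $.pl...
```

Run:
```python
from h import *
st()
q=[.5397,-.0453,.3449,.6]
go(model(q)['press_tab']+[0,0,.06],down(q[2]-np.pi/2))
```

```text
{'t': 2.05, 'joint_pos': [1.2, 0.4675, -0.0116, 1.6027, 0.006, 1.0714, -0.0563], 'joint_vel': [0.0017, 0.0001, 0.001, -0.001, 0.0013, 0.0007, -0.0006], 'joint_efforts': [0.0002, -52.0405, -0.0124, -24.4049, -0.0567, 0.0114, 0.0], 'tool_pos': [0.2092, -0.6154, 0.2366], 'ee_rot': [2.0439, 0.3379, -2.044], 'ft_force': [-0.1296, 0.4168, -0.5524], 'wrist_torque': [-0.0042, -0.0062, -0.0333], 'grip_width': 0.0922}
xyz cm [  5.44 -43.24 -43.65] rot [-0.017  0.    -0.   ]
```

step_arm([
  {"x": 0, "y": -5, "z": -5, "rx": 0, "ry": 0, "rz": 0, "jaw": 0},
], grip_force=20)

```text
t: 2.15
tool_pos: [0.2269, -0.5748, 0.236]
ee_rot: [2.045, 0.326, -2.051]
ft_force: [0.3, -0.6, 1.3]
grip_width: 0.0861
```

step_arm([
  {"x": 0, "y": -10, "z": -10, "rx": 0, "ry": 0, "rz": 0, "jaw": 0},
  {"x": 0, "y": -10, "z": -10, "rx": 0, "ry": 0, "rz": 0, "jaw": 0},
  {"x": 0, "y": -20, "z": -20, "rx": 0, "ry": 0, "rz": 0, "jaw": 0},
  {"x": 0, "y": -20, "z": -20, "rx": 0, "ry": 0, "rz": 0, "jaw": 0},
  {"x": 0, "y": -30, "z": -30, "rx": 0, "ry": 0, "rz": 0, "jaw": 0},
  {"x": 0, "y": -30, "z": -30, "rx": 0, "ry": 0, "rz": 0, "jaw": 0},
  {"x": 0, "y": -38, "z": -38, "rx": 0, "ry": 0, "rz": 0, "jaw": 0},
  {"x": 0, "y": -40, "z": -40, "rx": 0, "ry": 0, "rz": 0, "jaw": 0},
  {"x": 0, "y": -40, "z": -40, "rx": 0, "ry": 0, "rz": 0, "jaw": 0},
  {"x": 0, "y": -40, "z": -40, "rx": 0, "ry": 0, "rz": 0, "jaw": 0},
], grip_force=20)

```text
t: 3.15
tool_pos: [0.4551, -0.1214, 0.2345]
ee_rot: [2.046, 0.325, -2.05]
ft_force: [0.7, -0.8, 0.5]
grip_width: 0.006
```

Run:
```python
from h import *
st()
q=[.5397,-.0453,.3449,.609]
go(model(q)['press_tab']+[0,0,.04],down(q[2]-np.pi/2))
print(bot.tcp_to_tips)
T0=model(q)['press_tab']+[0,0,.04]
R0=down(q[2]-np.pi/2)
for t in np.arange(.6,-.01,-.1):
    q[3]=t; X=model(q)['press_tab']+[0,0,.022+.01*np.tan(t)]
    print(round(t,2),X.round(4),(R0.inv().apply(X-T0)*100).round(2))
```

```text
{'t': 3.15, 'joint_pos': [0.4889, 0.1919, -0.3362, 2.0105, 0.0823, 0.9519, -1.1417], 'joint_vel': [-0.7488, 0.1843, -0.3554, -0.1945, 0.1421, 0.0395, -1.1611], 'joint_efforts': [3.3597, -35.1647, -1.2171, -20.8032, -0.2582, 0.1101, 1.2307], 'tool_pos': [0.4551, -0.1214, 0.2345], 'ee_rot': [2.046, 0.3251, -2.0498], 'ft_force': [0.7221, -0.8175, 0.5044], 'wrist_torque': [-0.0389, -0.0917, 0.0025], 'grip_width': 0.006}
xyz cm [ 7.09 -4.44 -4.52] rot [-0.026  0.002 -0.003]
0.022
0.6 [ 0.4833 -0.0656  0.1511] [1.23 0.   0.08]
0.5 [ 0.4752 -0.0685  0.1366] [ 2.67 -0.    0.94]
0.4 [ 0.4684 -0.0709  0.1216] [4.18 0.   1.66]
0.3 [ 0.4629 -0.0729  0.106 ] [ 5.74 -0.    2.25]
0.2 [ 0.4589 -0.0743  0.0899] [ 7.34 -0.    2.68]
0.1 [ 0.4562 -0.0753  0.0736] [ 8.98 -0.    2.96]
0.0 [ 0.455  -0.0757  0.057 ] [10.63  0.    3.09]
```

step_arm([
  {"x": 3, "y": -4.4, "z": -4.5, "rx": -0.026, "ry": 0, "rz": 0, "jaw": 0},
  {"x": 6, "y": -4.4, "z": -4.5, "rx": -0.026, "ry": 0, "rz": 0, "jaw": 0},
  {"x": 6, "y": -4.4, "z": -4.5, "rx": -0.026, "ry": 0, "rz": 0, "jaw": 0},
  {"x": 6, "y": -4.4, "z": -4.5, "rx": -0.026, "ry": 0, "rz": 0, "jaw": 0},
  {"x": 6, "y": -4.4, "z": -4.5, "rx": -0.026, "ry": 0, "rz": 0, "jaw": 0},
])

```text
t: 3.65
tool_pos: [0.4844, -0.0673, 0.1755]
ee_rot: [2.033, 0.346, -2.034]
ft_force: [0.1, 0.2, -0.6]
grip_width: 0.0002
```

Run:
```python
from h import *
st()
for c in ('side','top'):
    p=viewer.snapshot(c); save({'image':cv2.resize(p['image'][100:300,180:460],None,fx=2.8,fy=2.8)},c+'2')
q=[.5397,-.0453,.3449,.609]
for t in (.6,.5,.4,.2,0):
    q[3]=t; go(model(q)['press_tab']+[0,0,.022+.01*np.tan(t)],down(q[2]-np.pi/2))
```

```text
{'t': 3.65, 'joint_pos': [0.3771, 0.3079, -0.3621, 2.0262, 0.1524, 0.8316, -1.301], 'joint_vel': [0.0112, -0.0129, -0.0015, -0.0018, 0.001, -0.0065, -0.0023], 'joint_efforts': [-0.603, -36.3662, -2.8683, -20.0203, -0.0313, -0.0509, 0.0079], 'tool_pos': [0.4844, -0.0673, 0.1755], 'ee_rot': [2.0332, 0.3463, -2.0341], 'ft_force': [0.1425, 0.1953, -0.6332], 'wrist_torque': [0.0035, -0.0279, 0.0527], 'grip_width': 0.0002}
xyz cm [ 2.46 -0.22  0.05] rot [-0.003  0.001 -0.005]
xyz cm [ 3.91 -0.23  0.91] rot [-0.003  0.001 -0.005]
xyz cm [ 5.41 -0.23  1.63] rot [-0.003  0.001 -0.005]
xyz cm [ 8.58 -0.24  2.65] rot [-0.003  0.001 -0.005]
xyz cm [11.87 -0.26  3.06] rot [-0.003  0.001 -0.005]
```

View pics/side2.png

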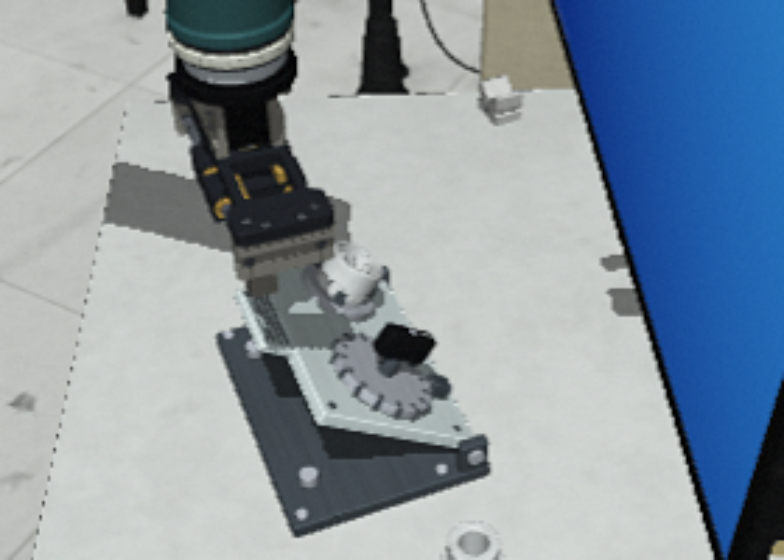

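View pics/top2.png

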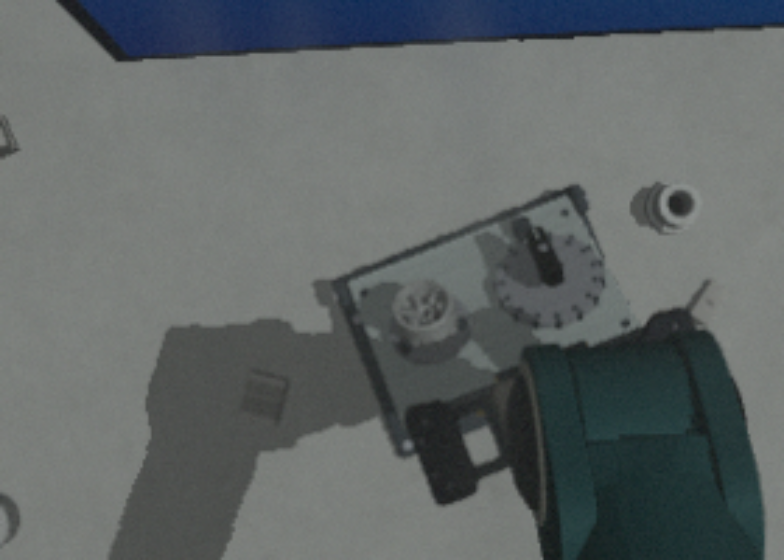

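step_arm([
  {"x": 1.6, "y": -0.2, "z": 0, "rx": 0, "ry": 0, "rz": 0, "jaw": 0},
  {"x": 2.5, "y": -0.2, "z": 0.1, "rx": 0, "ry": 0, "rz": 0, "jaw": 0},
  {"x": 3.2, "y": -0.2, "z": 0.5, "rx": 0, "ry": 0, "rz": 0, "jaw": 0},
  {"x": 3.9, "y": -0.2, "z": 0.9, "rx": 0, "ry": 0, "rz": 0, "jaw": 0},
  {"x": 4.7, "y": -0.2, "z": 1.3, "rx": 0, "ry": 0, "rz": 0, "jaw": 0},
  {"x": 5.4, "y": -0.2, "z": 1.6, "rx": 0, "ry": 0, "rz": 0, "jaw": 0},
])

```text
t: 4.35
tool_pos: [0.4687, -0.0713, 0.1213]
ee_rot: [2.035, 0.345, -2.033]
ft_force: [0.6, -1.2, 0.9]
grip_width: 0.0004
```

Run:
```python
from h import *
st()
p=viewer.snapshot('side'); save({'image':cv2.resize(p['image'][100:300,180:460],None,fx=2.8,fy=2.8)},'side3')
q=[.5397,-.0453,.3449,.609]
for t in (.4,.3,.2,.1,0):
    q[3]=t; go(model(q)['press_tab']+[0,0,.022+.01*np.tan(t)],down(q[2]-np.pi/2))
```

```text
{'t': 4.35, 'joint_pos': [0.3675, 0.3707, -0.3407, 2.0999, 0.1973, 0.6981, -1.3325], 'joint_vel': [-0.0069, 0.0843, 0.0341, 0.1003, 0.0609, -0.1769, -0.0322], 'joint_efforts': [-0.2944, -38.0283, -3.2124, -17.2796, -0.2511, 0.0639, 0.0303], 'tool_pos': [0.4687, -0.0713, 0.1213], 'ee_rot': [2.0349, 0.3452, -2.0328], 'ft_force': [0.6247, -1.2027, 0.9203], 'wrist_torque': [-0.2184, 0.0016, 0.018], 'grip_width': 0.0004}
xyz cm [-0.13 -0.02 -0.08] rot [-0.004  0.002 -0.004]
xyz cm [ 1.43 -0.02  0.5 ] rot [-0.004  0.002 -0.004]
xyz cm [ 3.04 -0.03  0.93] rot [-0.004  0.002 -0.004]
xyz cm [ 4.68 -0.03  1.21] rot [-0.004  0.002 -0.004]
xyz cm [ 6.33 -0.04  1.33] rot [-0.004  0.002 -0.004]
```

View pics/side3.png

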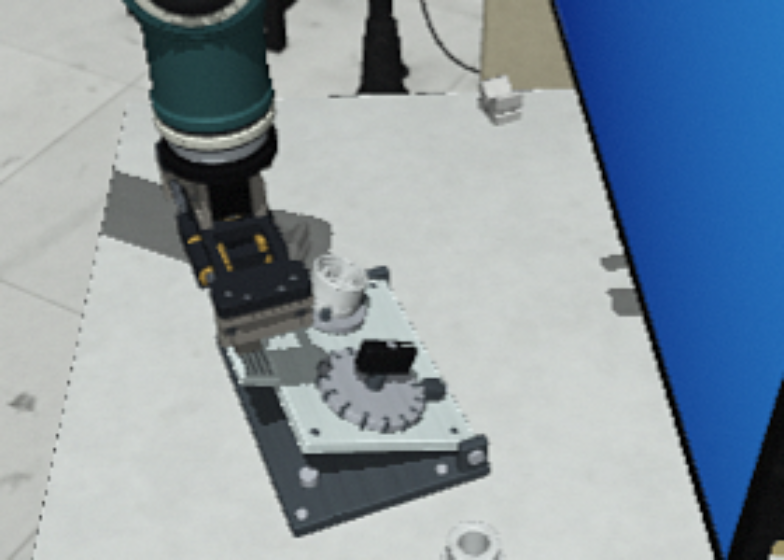

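The table is following the tip down (tab at about 250,360 in the crop). I continue along the arc.

step_arm([
  {"x": 0.7, "y": 0, "z": 0.2, "rx": 0, "ry": 0, "rz": 0, "jaw": 0},
  {"x": 1.4, "y": 0, "z": 0.5, "rx": 0, "ry": 0, "rz": 0, "jaw": 0},
  {"x": 2.2, "y": 0, "z": 0.7, "rx": 0, "ry": 0, "rz": 0, "jaw": 0},
  {"x": 3.0, "y": 0, "z": 0.9, "rx": 0, "ry": 0, "rz": 0, "jaw": 0},
  {"x": 3.8, "y": 0, "z": 1.1, "rx": 0, "ry": 0, "rz": 0, "jaw": 0},
  {"x": 4.7, "y": 0, "z": 1.2, "rx": 0, "ry": 0, "rz": 0, "jaw": 0},
  {"x": 5.4, "y": 0, "z": 1.3, "rx": 0, "ry": 0, "rz": 0, "jaw": 0},
  {"x": 6.0, "y": 0, "z": 1.3, "rx": 0, "ry": 0, "rz": 0, "jaw": 0},
])

```text
t: 5.2
tool_pos: [0.4549, -0.0759, 0.0595]
ee_rot: [2.032, 0.346, -2.037]
ft_force: [-0.4, 1.2, 1.5]
grip_width: 0.0003
```

Run:
```python
from h import *
st()
q=[.5397,-.0453,.3449,.609]
for t in (.1,0):
    q[3]=t; go(model(q)['press_tab']+[0,0,.022+.01*np.tan(t)],down(q[2]-np.pi/2))
```

```text
{'t': 5.2, 'joint_pos': [0.3392, 0.4671, -0.2951, 2.157, 0.2618, 0.5515, -1.3799], 'joint_vel': [-0.0509, 0.1093, 0.0563, 0.022, 0.0686, -0.1224, -0.0609], 'joint_efforts': [0.0665, -40.6315, -3.194, -14.0445, -0.1212, -0.122, 0.0592], 'tool_pos': [0.4549, -0.0759, 0.0595], 'ee_rot': [2.032, 0.3462, -2.0367], 'ft_force': [-0.3961, 1.1578, 1.526], 'wrist_torque': [-0.0588, 0.1393, 0.0104], 'grip_width': 0.0003}
xyz cm [-1.41 -0.01 -0.14] rot [-0.004  0.003 -0.004]
xyz cm [ 0.25 -0.01 -0.02] rot [-0.004  0.003 -0.004]
```

step_arm([
  {"x": 0.4, "y": 0, "z": 0, "rx": 0, "ry": 0, "rz": 0, "jaw": 0},
  {"x": 0.6, "y": 0, "z": 0, "rx": 0, "ry": 0, "rz": 0, "jaw": 0},
  {"x": 0.6, "y": 0, "z": 0, "rx": 0, "ry": 0, "rz": 0, "jaw": 0},
])

```text
t: 5.5
tool_pos: [0.455, -0.0759, 0.0569]
ee_rot: [2.03, 0.344, -2.037]
ft_force: [-13.3, 2.1, 47.9]
grip_width: 0.0005
```

Run:
```python
from h import *
st()
p=viewer.snapshot('side'); save({'image':cv2.resize(p['image'][100:300,180:460],None,fx=2.8,fy=2.8)},'side4')
```

```text
{'t': 5.5, 'joint_pos': [0.3337, 0.472, -0.2908, 2.1576, 0.2676, 0.5469, -1.3862], 'joint_vel': [0.0028, -0.0019, -0.0017, 0.004, -0.0024, -0.0081, 0.001], 'joint_efforts': [-0.3478, -22.226, -0.8108, -12.2025, 0.5761, -4.0761, -0.0084], 'tool_pos': [0.455, -0.0759, 0.0569], 'ee_rot': [2.0296, 0.344, -2.0368], 'ft_force': [-13.2687, 2.1285, 47.8714], 'wrist_torque': [0.3697, 3.0702, -0.0397], 'grip_width': 0.0005}
```

View pics/side4.png

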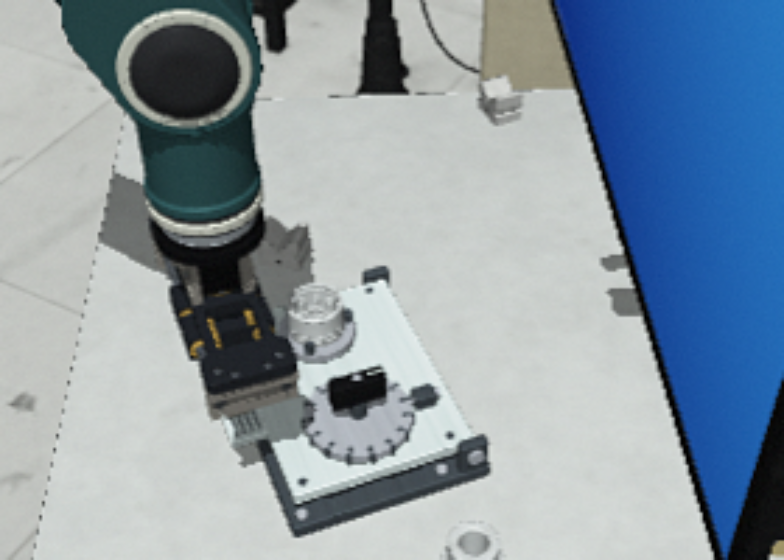

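step_arm([
  {"x": -1, "y": 0, "z": 0, "rx": 0, "ry": 0, "rz": 0, "jaw": 0},
  {"x": -5, "y": 0, "z": 0, "rx": 0, "ry": 0, "rz": 0, "jaw": 0},
  {"x": -10, "y": 0, "z": 0, "rx": -0.15, "ry": 0, "rz": 0, "jaw": 2},
  {"x": -12, "y": 0, "z": 0, "rx": -0.3, "ry": 0, "rz": 0, "jaw": 4},
  {"x": -12, "y": 0, "z": 0, "rx": -0.45, "ry": 0, "rz": 0, "jaw": 4.5},
  {"x": -12, "y": 0, "z": 0, "rx": -0.6, "ry": 0, "rz": 0, "jaw": 4.5},
  {"x": -12, "y": 0, "z": 0, "rx": -0.75, "ry": 0, "rz": 0, "jaw": 4.5},
  {"x": -12, "y": 0, "z": 0, "rx": -0.9, "ry": 0, "rz": 0, "jaw": 4.5},
  {"x": -12, "y": 0, "z": 0, "rx": -1.05, "ry": 0, "rz": 0, "jaw": 4.5},
  {"x": -12, "y": 0, "z": 0, "rx": -1.2, "ry": 0, "rz": 0, "jaw": 4.5},
])

```text
t: 6.55
tool_pos: [0.4548, -0.075, 0.1765]
ee_rot: [1.22, 1.195, -1.231]
ft_force: [0.2, 0.2, 0.4]
grip_width: 0.045
```

Run:
```python
from h import *
st()
P=pts(['index_base','tilt_hinge','press_tab','knob_grip'],n=2); print(P)
q=fit(P); print(model(q)['knob_grip'])
go([*model(q)['knob_grip'][:2],.175],down(q[2]+np.pi/2))
for c in ('side','top'):
    p=viewer.snapshot(c); save({'image':cv2.resize(p['image'][100:300,180:460],None,fx=2.8,fy=2.8)},c+'5')
```

```text
{'t': 6.55, 'joint_pos': [0.6167, 0.3012, -0.6086, 2.0733, 0.2401, 0.836, -0.1564], 'joint_vel': [0.2405, 0.0583, -0.2853, -0.014, 0.1309, 0.0267, 1.3668], 'joint_efforts': [-1.2247, -33.8664, -3.2832, -19.9872, -0.1687, -0.0129, -1.4401], 'tool_pos': [0.4548, -0.075, 0.1765], 'ee_rot': [1.2196, 1.1954, -1.2314], 'ft_force': [0.2071, 0.191, 0.4192], 'wrist_torque': [0.0297, -0.0637, -0.0088], 'grip_width': 0.045}
{'index_base': array([ 0.5388 , -0.04485,  0.00295]), 'tilt_hinge': array([ 0.5996 , -0.023  ,  0.03275]), 'press_tab': array([ 0.456  , -0.0753 ,  0.03405]), 'knob_grip': array([ 0.5512 , -0.09355,  0.07565])}
fit [ 0.5392 -0.0448  0.352  -0.0023] res mm [ 0.4  0.  -2.9  1.5  0.9 -2.8 -1.3 -0.6  0.6 -0.5 -0.3 -0.8]
[ 0.55066895 -0.09388352  0.07483633]
xyz cm [0.18 9.6  1.6 ] rot [-1.952  0.003  0.008]
```

View pics/side5.png

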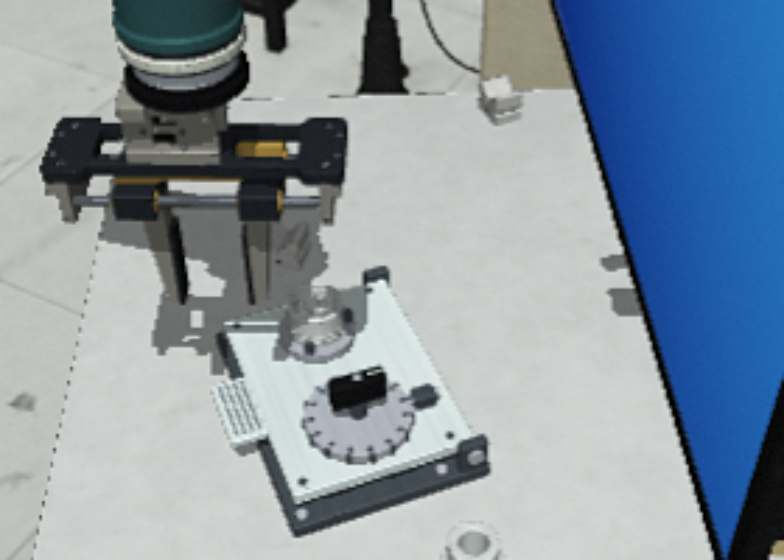

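View pics/top5.png

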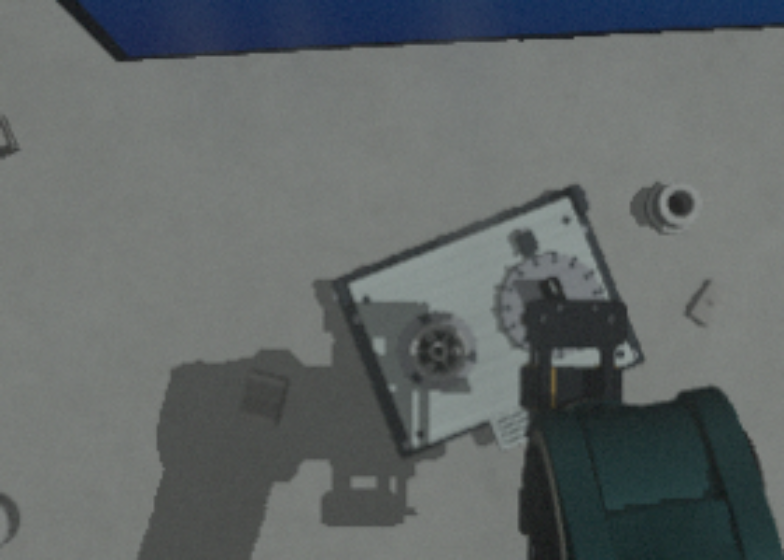

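step_arm([
  {"x": 0, "y": 3, "z": 0.5, "rx": -0.15, "ry": 0, "rz": 0, "jaw": 4.5},
  {"x": 0, "y": 6, "z": 1, "rx": -0.3, "ry": 0, "rz": 0, "jaw": 4.5},
  {"x": 0, "y": 9.6, "z": 1.6, "rx": -0.45, "ry": 0, "rz": 0, "jaw": 4.5},
  {"x": 0, "y": 9.6, "z": 1.6, "rx": -0.6, "ry": 0, "rz": 0, "jaw": 4.5},
  {"x": 0, "y": 9.6, "z": 1.6, "rx": -0.75, "ry": 0, "rz": 0, "jaw": 4.5},
  {"x": 0, "y": 9.6, "z": 1.6, "rx": -0.9, "ry": 0, "rz": 0, "jaw": 4.5},
  {"x": 0, "y": 9.6, "z": 1.6, "rx": -1.05, "ry": 0, "rz": 0, "jaw": 4.5},
  {"x": 0, "y": 9.6, "z": 1.6, "rx": -1.2, "ry": 0, "rz": 0, "jaw": 4.5},
  {"x": 0, "y": 9.6, "z": 1.6, "rx": -1.35, "ry": 0, "rz": 0, "jaw": 4.5},
  {"x": 0, "y": 9.6, "z": 1.6, "rx": -1.5, "ry": 0, "rz": 0, "jaw": 4.5},
])

```text
t: 8.65
tool_pos: [0.5507, -0.094, 0.1767]
ee_rot: [0.068, 1.571, -0.079]
ft_force: [0.2, -0.0, -0.6]
grip_width: 0.0449
```

Run:
```python
from h import *
st()
go([.5507,-.0939,.175],down(.348+np.pi/2))
```

```text
{'t': 8.65, 'joint_pos': [0.7798, 0.5648, -0.8903, 1.8396, 0.5281, 0.994, 1.1407], 'joint_vel': [0.2201, 0.1425, -0.3403, -0.0114, 0.2467, 0.1056, 1.2906], 'joint_efforts': [-1.0236, -44.2382, -10.0947, -20.154, -0.2389, -0.0233, -1.3575], 'tool_pos': [0.5507, -0.094, 0.1767], 'ee_rot': [0.0683, 1.5714, -0.0794], 'ft_force': [0.1689, -0.0074, -0.5597], 'wrist_torque': [0.0619, -0.1766, -0.0084], 'grip_width': 0.0449}
xyz cm [0.17 0.01 0.  ] rot [-0.442 -0.003  0.007]
```

step_arm([
  {"x": 0.1, "y": 0, "z": 0, "rx": -0.15, "ry": 0, "rz": 0, "jaw": 4.5},
  {"x": 0.1, "y": 0, "z": 0, "rx": -0.3, "ry": 0, "rz": 0, "jaw": 4.5},
  {"x": 0.1, "y": 0, "z": 0, "rx": -0.44, "ry": 0, "rz": 0, "jaw": 4.5},
  {"x": 0.1, "y": 0, "z": 0, "rx": -0.44, "ry": 0, "rz": 0, "jaw": 4.5},
  {"x": 0.1, "y": 0, "z": 0, "rx": -0.44, "ry": 0, "rz": 0, "jaw": 4.5},
])

```text
t: 9.15
tool_pos: [0.5506, -0.0942, 0.1755]
ee_rot: [-0.273, 1.558, 0.264]
ft_force: [1.3, 0.1, -0.1]
grip_width: 0.0449
```

Run:
```python
from h import *
s=st()
go([.5507,-.0939,.08],down(.348+np.pi/2))
for c in ('side','top'):
    p=viewer.snapshot(c); b=p['image'].copy()
    r=R.from_rotvec(s['ee_rot']).as_matrix()
    for X in ([.5507,-.0939,.087],s['tool_pos']+r[:,0]*.022+r[:,1]*.0225,s['tool_pos']+r[:,0]*.022-r[:,1]*.0225):
        u=proj(p,X); b=cv2.circle(b,tuple(int(round(i)) for i in u),1,(255,0,0),-1)
    save({'image':cv2.resize(b[120:270,230:430],None,fx=3.9,fy=3.9)},c+'6')
```

```text
{'t': 9.15, 'joint_pos': [0.8401, 0.6135, -0.9874, 1.8372, 0.604, 1.0274, 1.517], 'joint_vel': [-0.0078, -0.0088, 0.0062, -0.0006, -0.0022, 0.0001, 0.0045], 'joint_efforts': [0.1544, -43.1987, -12.8443, -19.5544, 0.0523, 0.1009, 0.0719], 'tool_pos': [0.5506, -0.0942, 0.1755], 'ee_rot': [-0.2733, 1.5577, 0.2638], 'ft_force': [1.2994, 0.149, -0.0999], 'wrist_torque': [0.0861, -0.1283, 0.0244], 'grip_width': 0.0449}
xyz cm [9.55 0.07 0.07] rot [-0.006 -0.005  0.005]
```

View pics/side6.png

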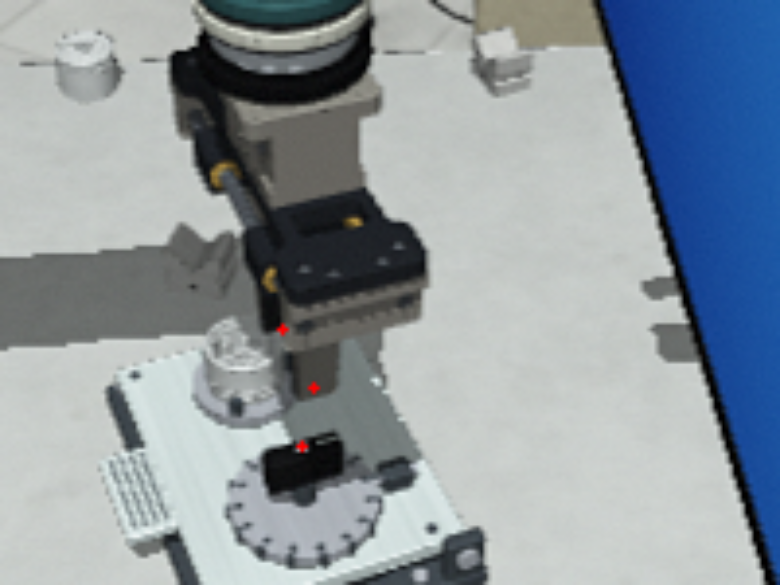

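View pics/top6.png

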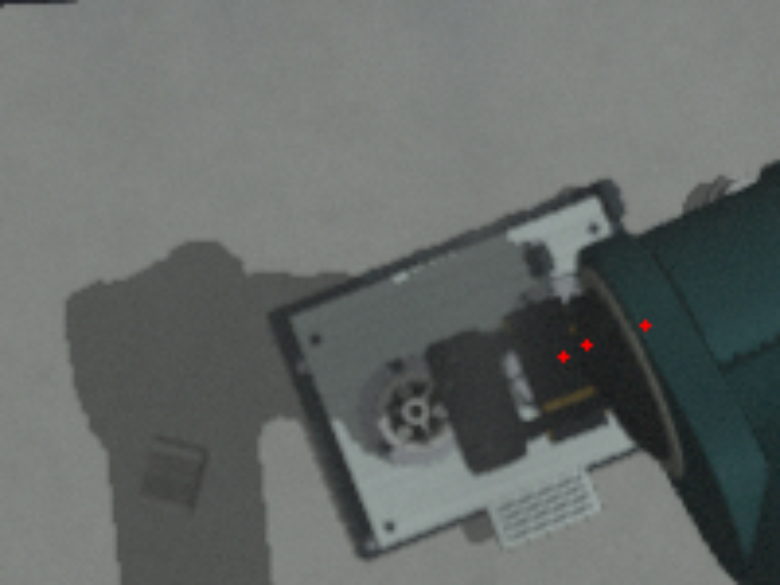

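step_arm([
  {"x": 3, "y": 0, "z": 0.1, "rx": 0, "ry": 0, "rz": 0, "jaw": 4.5},
  {"x": 6, "y": 0, "z": 0.1, "rx": 0, "ry": 0, "rz": 0, "jaw": 4.5},
  {"x": 8, "y": 0, "z": 0.1, "rx": 0, "ry": 0, "rz": 0, "jaw": 4.5},
  {"x": 9.5, "y": 0, "z": 0.1, "rx": 0, "ry": 0, "rz": 0, "jaw": 4.5},
  {"x": 9.5, "y": 0, "z": 0.1, "rx": 0, "ry": 0, "rz": 0, "jaw": 4.5},
])

```text
t: 9.75
tool_pos: [0.5503, -0.0944, 0.0791]
ee_rot: [-0.274, 1.56, 0.265]
ft_force: [0.4, -0.5, 1.0]
grip_width: 0.0448
```

Run:
```python
from h import *
s=st()
go([.5507,-.0939,.08],down(.348+np.pi/2))
p=viewer.snapshot('side'); b=p['image']
save({'image':cv2.resize(b[170:270,230:360],None,fx=6,fy=6)},'side7')
```

```text
{'t': 9.75, 'joint_pos': [0.7551, 0.7315, -0.871, 1.8935, 0.7361, 0.879, 1.4177], 'joint_vel': [0.0139, -0.033, -0.0374, -0.024, -0.0167, 0.0198, 0.0184], 'joint_efforts': [-0.3673, -47.265, -12.9877, -15.7331, 0.1663, -0.1069, -0.1207], 'tool_pos': [0.5503, -0.0944, 0.0791], 'ee_rot': [-0.2738, 1.5604, 0.2645], 'ft_force': [0.4268, -0.5498, 1.026], 'wrist_torque': [0.0625, -0.132, 0.0342], 'grip_width': 0.0448}
xyz cm [-0.09  0.03  0.06] rot [-0.005 -0.007  0.005]
```

View pics/side7.png

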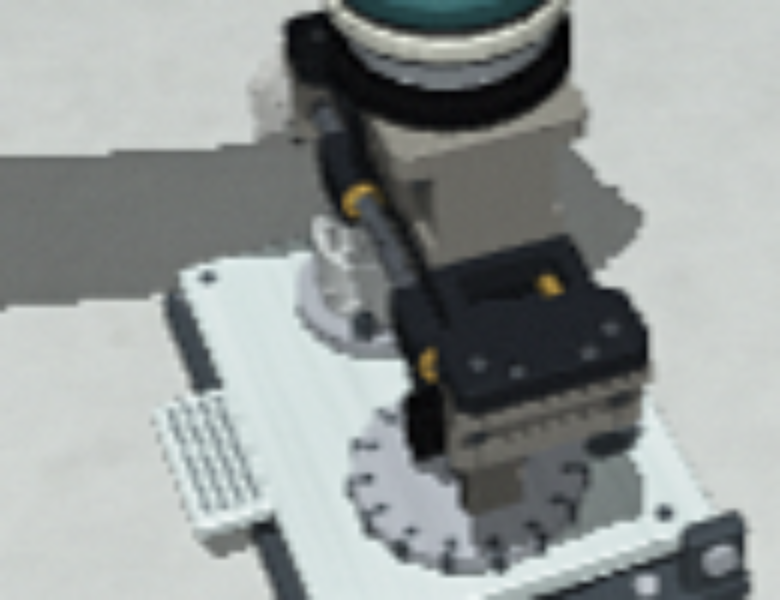

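Fingers straddle the bar (finger at ~490,490 in the crop, bar end visible at 430,430). Close.

step_arm([
  {"x": 0, "y": 0, "z": 0, "rx": 0, "ry": 0, "rz": 0, "jaw": 2},
  {"x": 0, "y": 0, "z": 0, "rx": 0, "ry": 0, "rz": 0, "jaw": 1},
  {"x": 0, "y": 0, "z": 0, "rx": 0, "ry": 0, "rz": 0, "jaw": 1},
  {"x": 0, "y": 0, "z": 0, "rx": 0, "ry": 0, "rz": 0, "jaw": 1},
  {"x": 0, "y": 0, "z": 0, "rx": 0, "ry": 0, "rz": 0, "jaw": 1},
], grip_force=30)

```text
t: 10.3
tool_pos: [0.5515, -0.0944, 0.081]
ee_rot: [-0.274, 1.558, 0.264]
ft_force: [0.1, 0.1, 2.7]
grip_width: 0.0138
```

Run:
```python
from h import *
s=st()
m=R.from_rotvec(s['ee_rot']).as_matrix(); print(m.round(3)); print('yaw of bar',np.arctan2(m[1,1],m[0,1])-np.pi/2)
```

```text
{'t': 10.3, 'joint_pos': [0.7561, 0.7295, -0.8732, 1.892, 0.7355, 0.8798, 1.4182], 'joint_vel': [-0.0018, 0.0023, 0.0008, -0.0003, 0.0001, 0.0005, -0.0003], 'joint_efforts': [-0.3101, -46.6538, -12.8666, -15.231, 0.0885, -0.0569, -0.0203], 'tool_pos': [0.5515, -0.0944, 0.081], 'ee_rot': [-0.2743, 1.5577, 0.2637], 'ft_force': [0.1034, 0.1031, 2.675], 'wrist_torque': [0.1886, 0.0109, -0.02], 'grip_width': 0.0138}
[[-0.002 -0.336  0.942]
 [-0.007  0.942  0.336]
 [-1.    -0.006 -0.005]]
yaw of bar 0.3426936154116169
```

step_arm([
  {"x": 0, "y": 0, "z": 0, "rx": 0.08, "ry": 0, "rz": 0, "jaw": 1},
  {"x": 0, "y": 0, "z": 0, "rx": 0.16, "ry": 0, "rz": 0, "jaw": 1},
  {"x": 0, "y": 0, "z": 0, "rx": 0.24, "ry": 0, "rz": 0, "jaw": 1},
  {"x": 0, "y": 0, "z": 0, "rx": 0.32, "ry": 0, "rz": 0, "jaw": 1},
  {"x": 0, "y": 0, "z": 0, "rx": 0.42, "ry": 0, "rz": 0, "jaw": 1},
  {"x": 0, "y": 0, "z": 0, "rx": 0.42, "ry": 0, "rz": 0, "jaw": 1},
  {"x": 0, "y": 0, "z": 0, "rx": 0.42, "ry": 0, "rz": 0, "jaw": 1},
])

```text
t: 11.0
tool_pos: [0.5515, -0.0944, 0.081]
ee_rot: [0.053, 1.572, -0.065]
ft_force: [0.9, -0.3, -0.6]
grip_width: 0.0139
```

```bash
cat >> h.py <<'E'
def chk():
    s=st(); m=R.from_rotvec(s['ee_rot']).as_matrix(); y=np.arctan2(m[1,1],m[0,1])-np.pi/2
    print('yaw',y,'turned',.3427-y); return s
E
python3 - <<'E'
from h import *
chk()
go([.5507,-.0939,.081],down(.3427-.838+np.pi/2))
p=viewer.snapshot('side'); b=p['image']
save({'image':cv2.resize(b[170:270,230:360],None,fx=6,fy=6)},'side8')
p=viewer.snapshot('top'); b=p['image']
save({'image':cv2.resize(b[150:270,270:430],None,fx=5,fy=5)},'top8')
E
```

```text
{'t': 11.0, 'joint_pos': [0.6972, 0.6871, -0.7834, 1.8954, 0.6573, 0.8386, 1.0594], 'joint_vel': [0.0056, 0.0012, -0.0061, -0.0024, 0.0022, 0.003, -0.003], 'joint_efforts': [-0.3983, -48.1053, -11.6882, -16.1872, 0.0609, 0.0969, -0.0558], 'tool_pos': [0.5515, -0.0944, 0.081], 'ee_rot': [0.053, 1.5722, -0.0648], 'ft_force': [0.8878, -0.2742, -0.577], 'wrist_torque': [0.2284, -0.0838, -0.0121], 'grip_width': 0.0139}
yaw -0.07497905108478298 turned 0.417679051084783
xyz cm [-0.    0.04 -0.08] rot [ 0.42  -0.     0.008]
```

View pics/side8.png

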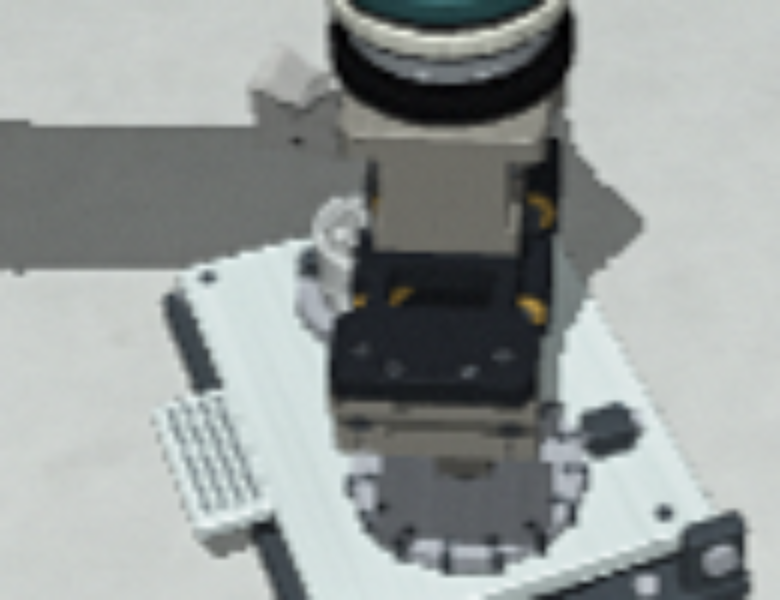

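View pics/top8.png

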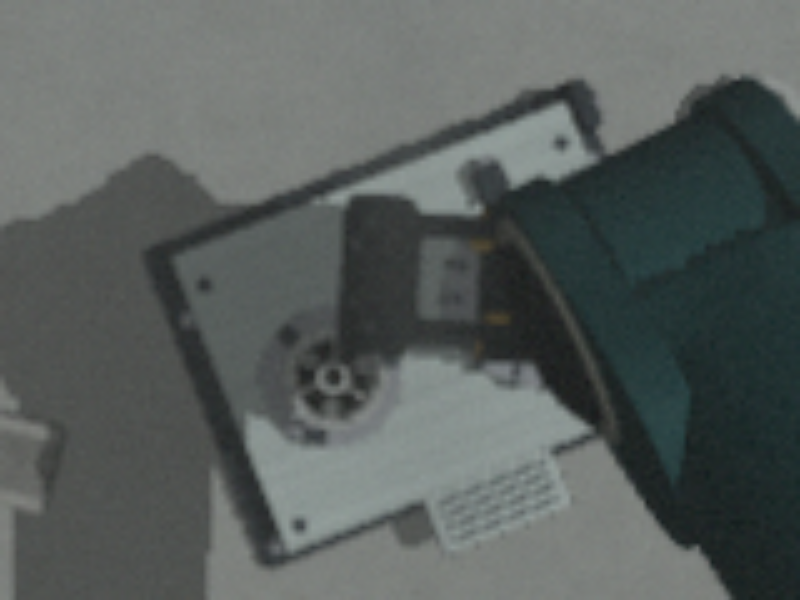

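step_arm([
  {"x": 0, "y": 0, "z": 0, "rx": 0.08, "ry": 0, "rz": 0, "jaw": 1},
  {"x": 0, "y": 0, "z": 0, "rx": 0.16, "ry": 0, "rz": 0, "jaw": 1},
  {"x": 0, "y": 0, "z": 0, "rx": 0.24, "ry": 0, "rz": 0, "jaw": 1},
  {"x": 0, "y": 0, "z": 0, "rx": 0.32, "ry": 0, "rz": 0, "jaw": 1},
  {"x": 0, "y": 0, "z": 0, "rx": 0.42, "ry": 0, "rz": 0, "jaw": 1},
  {"x": 0, "y": 0, "z": 0, "rx": 0.42, "ry": 0, "rz": 0, "jaw": 1},
  {"x": 0, "y": 0, "z": 0, "rx": 0.42, "ry": 0, "rz": 0, "jaw": 1},
])

```text
t: 11.8
tool_pos: [0.5515, -0.0945, 0.081]
ee_rot: [0.38, 1.537, -0.393]
ft_force: [-0.2, -1.4, -0.1]
grip_width: 0.014
```

Run:
```python
from h import *
chk()
go([.5515,-.0944,.081],down(.3427-1.257+np.pi/2))
```

```text
{'t': 11.8, 'joint_pos': [0.633, 0.6499, -0.6902, 1.8992, 0.5767, 0.8026, 0.7041], 'joint_vel': [0.0037, 0.0001, -0.0042, -0.0017, -0.0018, -0.0008, -0.0034], 'joint_efforts': [-0.5604, -48.0774, -10.142, -16.5301, 0.0339, 0.0679, -0.0498], 'tool_pos': [0.5515, -0.0945, 0.081], 'ee_rot': [0.3803, 1.5368, -0.3925], 'ft_force': [-0.2045, -1.3506, -0.088], 'wrist_torque': [0.181, -0.0951, -0.012], 'grip_width': 0.014}
yaw -0.4928425162314478 turned 0.8355425162314478
xyz cm [-0.    0.01 -0.  ] rot [0.421 0.003 0.007]
```

step_arm([
  {"x": 0, "y": 0, "z": 0, "rx": 0.08, "ry": 0, "rz": 0, "jaw": 1},
  {"x": 0, "y": 0, "z": 0, "rx": 0.16, "ry": 0, "rz": 0, "jaw": 1},
  {"x": 0, "y": 0, "z": 0, "rx": 0.24, "ry": 0, "rz": 0, "jaw": 1},
  {"x": 0, "y": 0, "z": 0, "rx": 0.32, "ry": 0, "rz": 0, "jaw": 1},
  {"x": 0, "y": 0, "z": 0, "rx": 0.42, "ry": 0, "rz": 0, "jaw": 1},
  {"x": 0, "y": 0, "z": 0, "rx": 0.42, "ry": 0, "rz": 0, "jaw": 1},
  {"x": 0, "y": 0, "z": 0, "rx": 0.42, "ry": 0, "rz": 0, "jaw": 1},
  {"x": 0, "y": 0, "z": 0, "rx": 0.42, "ry": 0, "rz": 0, "jaw": 1},
  {"x": 0, "y": 0, "z": 0, "rx": 0.42, "ry": 0, "rz": 0, "jaw": 1},
])

```text
t: 12.7
tool_pos: [0.5515, -0.0945, 0.081]
ee_rot: [0.705, 1.45, -0.717]
ft_force: [0.1, -1.0, 0.4]
grip_width: 0.0139
```

Run:
```python
from h import *
chk()
print(pts(['v_block_mid','gauge_block_mid','flanged_housing_mid','press_tab','knob_grip']))
p=viewer.snapshot('side'); b=p['image']
save({'image':cv2.resize(b[170:320,230:380],None,fx=4,fy=4)},'side9')
p=viewer.snapshot('top'); b=p['image']
save({'image':cv2.resize(b[150:270,270:430],None,fx=5,fy=5)},'top9')
```

```text
{'t': 12.7, 'joint_pos': [0.5639, 0.6178, -0.5937, 1.9035, 0.4945, 0.7717, 0.3507], 'joint_vel': [-0.001, -0.0006, 0.0025, 0.0004, -0.0045, -0.0004, -0.0072], 'joint_efforts': [-0.5143, -47.8758, -8.5912, -16.8425, 0.039, 0.0217, -0.0034], 'tool_pos': [0.5515, -0.0945, 0.081], 'ee_rot': [0.7052, 1.4504, -0.7174], 'ft_force': [0.0707, -0.9891, 0.3656], 'wrist_torque': [0.1371, -0.071, 0.0106], 'grip_width': 0.0139}
yaw -0.9115621286586448 turned 1.2542621286586448
{'v_block_mid': array([0.47965, 0.14455, 0.0173 ]), 'flanged_housing_mid': array([ 0.5467 , -0.14325,  0.02535]), 'press_tab': array([ 0.4564 , -0.07805,  0.0337 ]), 'knob_grip': array([ 0.5526 , -0.09275,  0.076  ]), 'gauge_block_mid': array([ 0.5513, -0.2284,  0.004 ])}
```

View pics/side9.png

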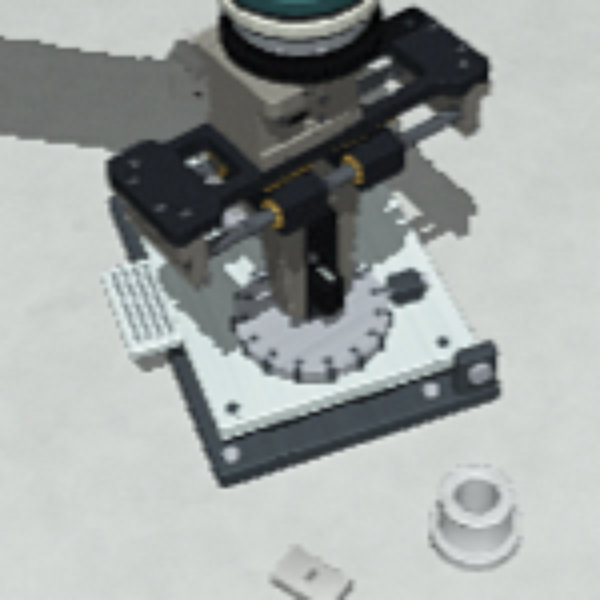

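View pics/top9.png

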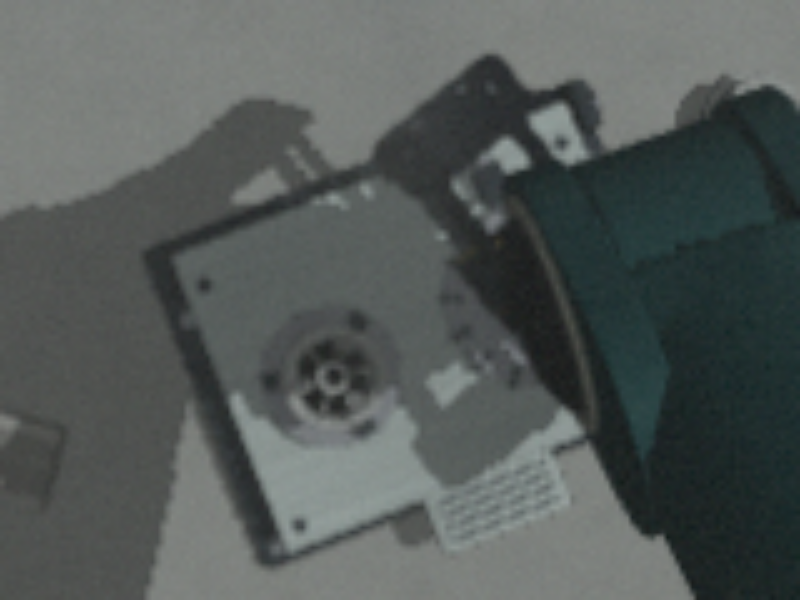

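Run:
```python
from h import *
p=viewer.snapshot('side'); print([(d['score'],d['position']) for d in viewer.pinpoint(p,'flanged_housing_mid')])
chk(); print(job.job_done())
```

```text
[(0.83, [0.6405, -0.2034, 0.0196])]
{'t': 13.5, 'joint_pos': [0.5633, 0.6176, -0.593, 1.9036, 0.4943, 0.7715, 0.3495], 'joint_vel': [0.0007, -0.0015, 0.0011, 0.0009, 0.0009, -0.0009, 0.0007], 'joint_efforts': [-0.6272, -47.9355, -8.7272, -16.8757, -0.0088, -0.0075, -0.0195], 'tool_pos': [0.5515, -0.0945, 0.0809], 'ee_rot': [0.706, 1.4499, -0.7186], 'ft_force': [-0.5646, -0.8575, -0.286], 'wrist_torque': [0.1118, -0.0752, -0.0189], 'grip_width': 0.0137}
yaw -0.9128451646787044 turned 1.2555451646787044
the job is handed in; nothing more can be done
None
```

I handed the job in at 13.5 s with the table fully down and the knob at its third stop, still gripped. The hand-in reports no verdict.

- **Table:** I pushed it down by the front tab with shut fingers until it hit its hard stop. The wrist read about 48 N there with the tab at 35 mm, and the pose fit afterwards gave a tilt of about 0 rad.
- **Knob:** I gripped the bar at home and turned it clockwise in three clicks. The gripper's turn at hand-in was 1.256 rad against the 1.257 rad target. There is almost no torque about the knob's axis, so it sits in its detent. The fingers are closed on the bar at 13.7 mm opening with the grip set to 30 N. The grasp point is a few millimetres from the bar's centre.
- **Loose parts:** the last detections put all three within about 4 mm of where they started. That is about as good as the detector gets.

Two things went wrong along the way:
- The first move call was refused because its rows lacked some fields, and nothing moved.
- One averaged detection put the flanged housing about 11 cm away. The arm was covering it in the top view. The side picture and a fresh side detection showed it in place.

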